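# Rack the reagent bottles in order of size

### The job

The run is over and the reagents go back to the fridge: take the four amber reagent bottles off the steel tray and stand them in the grey rack in order of size, each in the well of its own size from the largest to the smallest, upright and down on the well's floor. Keep the bottles upright on the way, and leave the stapler and the label roll that stands on the tray where they are.

Things in the scene. Friction and masses are not known exactly. Their poses are not given: they have to be found in the camera images.
- bottle_a_mid (a point): the largest of four round amber reagent bottles with black cap and blank label, loose and upright on the steel tray (floor 2 mm thick, rim 12 mm high): straight body 58 mm in diameter up to 71 mm above its underside, cap 47 mm in diameter, 90 mm tall in all. Point: the bottle's centre, 45 mm above its underside; z up along the bottle
- bottle_b_mid (a point): the second largest of four round amber reagent bottles with black cap and blank label, loose and upright on the steel tray (floor 2 mm thick, rim 12 mm high): straight body 48 mm in diameter up to 62 mm above its underside, cap 39 mm in diameter, 80 mm tall in all. Point: the bottle's centre, 40 mm above its underside; z up along the bottle
- bottle_c_mid (a point): the third largest (second smallest) of four round amber reagent bottles with black cap and blank label, loose and upright on the steel tray (floor 2 mm thick, rim 12 mm high): straight body 38 mm in diameter up to 51 mm above its underside, cap 31 mm in diameter, 68 mm tall in all. Point: the bottle's centre, 34 mm above its underside; z up along the bottle
- bottle_d_mid (a point): the smallest of four round amber reagent bottles with black cap and blank label, loose and upright on the steel tray (floor 2 mm thick, rim 12 mm high): straight body 28 mm in diameter up to 42 mm above its underside, cap 23 mm in diameter, 58 mm tall in all. Point: the bottle's centre, 29 mm above its underside; z up along the bottle
- well_a (a point): the largest of four round wells in the fixed light grey rack (256 x 88 x 30 mm high, wire loop at each end), in one row in order of size: 66 mm in diameter, 22 mm deep, chamfered; for the 58 mm bottle. Point: centre of the well's floor, 8 mm above the bench. z up, y along the row towards the largest well, x across the rack
- well_b (a point): the second largest of four round wells in the fixed light grey rack (256 x 88 x 30 mm high, wire loop at each end), in one row in order of size: 56 mm in diameter, 22 mm deep, chamfered; for the 48 mm bottle. Point: centre of the well's floor, 8 mm above the bench. z up, y along the row towards the largest well, x across the rack
- well_c (a point): the third largest (second smallest) of four round wells in the fixed light grey rack (256 x 88 x 30 mm high, wire loop at each end), in one row in order of size: 46 mm in diameter, 22 mm deep, chamfered; for the 38 mm bottle. Point: centre of the well's floor, 8 mm above the bench. z up, y along the row towards the largest well, x across the rack
- well_d (a point): the smallest of four round wells in the fixed light grey rack (256 x 88 x 30 mm high, wire loop at each end), in one row in order of size: 36 mm in diameter, 22 mm deep, chamfered; for the 28 mm bottle. Point: centre of the well's floor, 8 mm above the bench. z up, y along the row towards the largest well, x across the rack
- stapler: small black stapler, 100 by 28 by 36 mm, loose on the bench between the rack and the tray; origin at the centre of its underside, x along its length
- label_roll: roll of blank white labels, 37 mm in diameter and 31 mm high, loose on its end near a corner of the tray; origin at the centre of its underside
Mind the look-alikes: they are no part of the job. Leave any blue or red look-alike of the part that bears bottle_d_mid alone.

How it is judged:
By the outcome, as a careful person would: the job done as asked, in the order asked, and still so for the second after the job is handed in, with the robot touching nothing.
It also fails if it takes over 106 s, if anything falls off the work surface, if the arm or the gripper's body presses on something with over 40 N, if the wrist force passes 120 N, or if a joint passes its speed limit or range.

### The arm

A 6-joint arm with a two-finger parallel gripper is mounted at the origin on a cart in front of the work surface, level with it; the furniture and walls round the work are solid. World frame = base frame: x ahead of the robot, y to its left, z up, the work surface at z = 0. Lengths are in m, angles in rad, forces in N, time in s.
With the tool pointing down it reaches from about 0.375 to 0.975 m from the base axis. Payload 3.8 kg.
Tool frame: the origin (TCP) lies midway between the tips of the shut fingers; the grasp point (between the pads) lies 19 mm behind it; z points along the fingers, y is the line along which they close (so a half turn about z gives the same grasp; the last joint's range is limited). The gripper opens to 88 mm and grips with 3 to 60 N. Pads are 18 mm wide; open, the fingers measure 123 mm over their backs; the gripper's body (75 mm by 187 mm) begins 45 mm behind the grasp point.
Start: joints at [-1.288, 0.264, 1.604, -0, 1.274, -0.037], TCP at [0.212, -0.641, 0.239] pointing down, gripper open.
Joint ranges: [-2.63, 2.63], [-0.94, 2.18], [0.31, 2.57], [-1.31, 4.45], [0, 2.66], [-2.55, 2.55]. Speed limits (rad/s): [2.57, 2.57, 3.14, 3.14, 3.14, 3.14].

### API

Orientations are given as a rotation vector (axis times angle).
In Python, from cell import manip, inverse_kinematics, cams, order gives the robot as it stands. Calls block until the motion is done:
- manip.move_pose(position, orientation): joint-space move of the TCP to a pose.
- manip.move_linear(position, rate=0.15, rot=None): straight line of the TCP; rot=None keeps the orientation; rate is the mean speed in m/s.
- manip.set_joints(angles): joint-space move.
- manip.set_gripper(opening, force=None): finger opening in m; force is the grip in N (None keeps the last); returns when the fingers have stopped.
- manip.dwell(seconds).
- inverse_kinematics(position, orientation): joint angles nearest the present ones, or None.
- manip.state(): the state.
- cams.capture(name): name is "scene" or "side" or "wrist"; returns a dict with "image" (384x512x3 uint8, blue, green, red), "z_map" (384x512 float32, m along the optical axis (not along the pixel's ray), 0 where there is no reading), "intrinsics" (3x3 intrinsics, pixels), "position" and "orientation" of the camera in the world; the wrist camera has in their place "T_tool_cam" (4x4, takes a point from camera to tool coordinates, whose origin is the TCP and whose axes are the flange's). Camera axes: x right, y down, z forward; pixel columns grow to the right and rows downward; lengths in m; the calibration is good to about 2 mm. The wrist camera is an equidistant fisheye: a pixel r from the principal point sees the ray r / f radians off the axis. A picture is of the moment at which its call begins: read the wrist's pose just before it.
A pose or a line that the arm cannot do raises manip.IKError and nothing moves.
- order.close_job(): hands the job in; it is judged then, once.
The state is a dict: "clock": time; "joint_pos": joint angles; "joint_velocities": joint speeds; "tau": joint torques, N m; "tool_pos": TCP position; "tcp_rot": TCP orientation; "contact_force": force on the tool from outside, world axes, zero at the start; "moment": the same for the moment, N m; "gripper_width": finger opening in m; "grasp_force": force on a finger pad.
Only numpy, scipy, OpenCV 4.12 (cv2) and the standard library are available. Lean on these libraries where they do the work, as an engineer would, in place of code of your own. Each camera call takes 0.05 s, during which the arm holds its last target. There are 200 camera calls.

## Working session

There is one attempt and no reset: what is moved stays moved. The work goes in short steps, each a Python script; the robot and the scene stay as the last script left them, time stands still between calls to the robot, and variables do not carry over. Pictures are saved under pics/ and viewed, at most 14 in all, crops included, and the job is handed in when it is done.

```bash
ls; mkdir -p pics; python3 - <<'E'
from cell import manip,cams
import cv2,numpy as np,pickle
d={n:cams.capture(n) for n in("scene","side")}
pickle.dump(d,open("cap.pkl","wb"))
cv2.imwrite("pics/a.png",np.vstack([cv2.resize(d["scene"]["image"],(400,300)),cv2.resize(d["side"]["image"],(400,300))]) if 0 else d["scene"]["image"])
cv2.imwrite("pics/b.png",d["side"]["image"])
for n in d: print(n,d[n]["position"],d[n]["orientation"],d[n]["intrinsics"])
print(manip.state())
E
```

```text
pics
scene [-0.39711266  0.54605049  0.81024801] [-1.25781154  2.11153401 -1.07848138] [[480.81808571   0.         261.0161734 ]
 [  0.         480.81808571 191.45730289]
 [  0.           0.           1.        ]]
side [-0.6946779  -0.65578043  0.68288835] [-1.80752139  1.02531871 -0.685819  ] [[450.92444396   0.         253.39326461]
 [  0.         450.92444396 194.14041406]
 [  0.           0.           1.        ]]
{'clock': 0.1, 'joint_pos': array([-1.28789813e+00,  2.64662530e-01,  1.60523590e+00, -3.07952257e-05,
        1.27372022e+00, -3.69356753e-02]), 'joint_velocities': array([-0.00152561, -0.00032982, -0.0043823 ,  0.00059697,  0.0012693 ,
        0.00077512]), 'tau': array([ 4.31314102e-04, -5.03620505e+01, -3.58071578e+01,  7.31691881e-02,
        2.34212290e-02, -6.11703013e-05]), 'tool_pos': array([ 0.21201026, -0.64015579,  0.23752365]), 'tcp_rot': array([-3.09952378e+00, -4.99949697e-01,  4.36005387e-04]), 'contact_force': array([-0.47339904, -0.01724151,  0.57346879]), 'moment': array([-0.0019245 , -0.07191493, -0.04939729]), 'grasp_force': 0.0, 'gripper_width': 0.0879209208262809}
```

View pics/a.png

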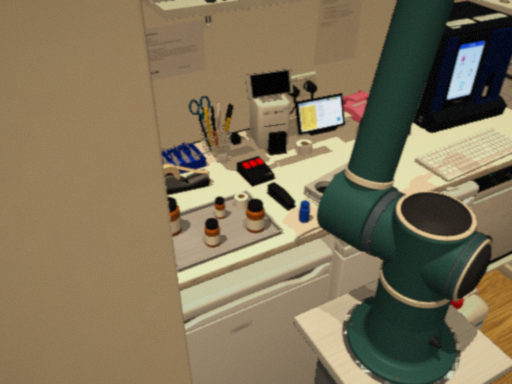

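View pics/b.png

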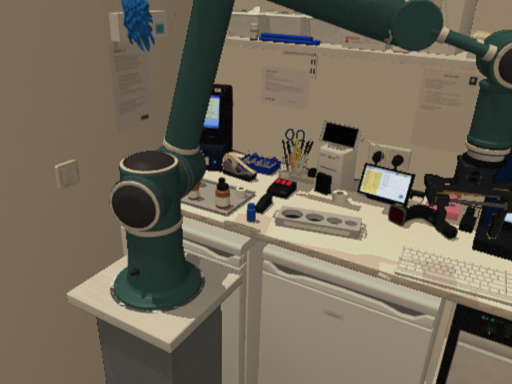

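The scene view shows four amber bottles, at (174,215), (220,207), (213,232) and (255,215). The label roll is at (241,200), the stapler at (281,195) and a blue look-alike at (304,211). In the side view the rack is at (318,221), with its largest well on the left (290,214). The things I could mistake for the smallest bottle are the blue look-alike (304,211), the red key block (255,168) and the label roll (241,200). The candidate for d is the small amber bottle at (220,207). I'll check it from the wrist.

```bash
cat > h.py <<'E'
import numpy as np,cv2,pickle
from scipy.spatial.transform import Rotation as R
def pts(c,uv):
    K=c["intrinsics"];Rm=R.from_rotvec(c["orientation"]).as_matrix()
    out=[]
    for u,v in uv:
        z=c["z_map"][int(v),int(u)]
        out.append(Rm@(z*np.array([(u-K[0,2])/K[0,0],(v-K[1,2])/K[1,1],1]))+c["position"])
    return np.array(out)
E
python3 - <<'E'
from h import *
np.set_printoptions(precision=3,suppress=True)
d=pickle.load(open("cap.pkl","rb"))
print(pts(d["scene"],[(173,202),(219,200),(212,223),(255,203),(241,196),(281,195),(304,205),(255,168),(230,245)]))
s=d["side"]
print(pts(s,[(290,214),(314,217),(335,221),(353,224),(276,218),(285,231),(361,234),(361,216),(280,207),(222,182),(251,210),(263,203)]))
# overhead structure: anything above z .1 in the work region
for c in d.values():
    v,u=np.mgrid[0:384:3,0:512:3];m=c["z_map"][v,u]>0
    P=pts(c,np.c_[u[m],v[m]])
    k=(P[:,2]>.1)&(P[:,0]>.25)&(P[:,0]<.95)&(abs(P[:,1])<.6)
    H={}
    for p in P[k]:
        q=(round(p[0]/.1),round(p[1]/.1));H.setdefault(q,[]).append(p[2])
    for q in sorted(H): print(q,len(H[q]),round(min(H[q]),2),round(max(H[q]),2),end=' | ')
    print()
E
```

```text
[[ 0.521  0.28   0.093]
 [ 0.517  0.16   0.059]
 [ 0.429  0.219  0.07 ]
 [ 0.437  0.098  0.081]
 [ 0.547  0.082  0.025]
 [ 0.493 -0.012  0.031]
 [ 0.397 -0.022  0.058]
 [ 0.651 -0.017  0.025]
 [ 0.407  0.184  0.002]]
[[ 0.501 -0.126  0.006]
 [ 0.51  -0.206  0.014]
 [ 0.527 -0.271  0.011]
 [ 0.531 -0.328  0.015]
 [ 0.415 -0.119  0.028]
 [ 0.408 -0.155 -0.004]
 [ 0.51  -0.362  0.   ]
 [ 0.621 -0.326  0.002]
 [-0.695 -0.656  0.683]
 [ 0.515  0.147  0.049]
 [ 0.401 -0.037  0.039]
 [ 0.482 -0.036  0.03 ]]
(6, -1) 13 0.5 0.51 | (6, 0) 37 0.48 0.52 | (6, 1) 62 0.5 0.52 | (6, 2) 55 0.5 0.52 | (7, -2) 2 0.11 0.13 | (7, 0) 1 0.48 0.48 | (7, 1) 5 0.52 0.52 | (7, 2) 35 0.5 0.52 | (8, -4) 12 0.1 0.11 | (8, -3) 18 0.1 0.2 | (8, -2) 107 0.11 0.24 | (8, -1) 120 0.1 0.24 | (8, 0) 13 0.11 0.15 | (8, 1) 2 0.11 0.12 | (8, 2) 1 0.5 0.5 | (9, -6) 99 0.1 0.38 | (9, -5) 211 0.1 0.39 | (9, -4) 234 0.1 0.4 | (9, -3) 237 0.1 0.4 | (9, -2) 197 0.2 0.4 | (9, -1) 275 0.1 0.41 | (9, 0) 335 0.1 0.41 | (9, 1) 365 0.1 0.42 | (9, 2) 154 0.1 0.46 | 
(3, -6) 1 0.61 0.61 | (3, 5) 470 0.1 0.62 | (4, 4) 120 0.48 0.63 | (4,
[... 381 characters left out ...]
) 27 0.13 0.56 | (7, -1) 72 0.52 0.59 | (7, 0) 67 0.47 0.59 | (7, 1) 60 0.52 0.59 | (7, 2) 52 0.52 0.59 | (7, 3) 104 0.1 0.31 | (7, 4) 15 0.11 0.62 | (7, 5) 169 0.16 0.62 | (8, -6) 2 0.57 0.58 | (8, -5) 39 0.52 0.66 | (8, -4) 11 0.1 0.11 | (8, -3) 16 0.1 0.2 | (8, -2) 105 0.1 0.23 | (8, -1) 63 0.1 0.23 | (8, 0) 19 0.1 0.57 | (8, 1) 9 0.13 0.59 | (8, 2) 11 0.59 0.6 | (8, 3) 48 0.11 0.31 | (8, 4) 2 0.31 0.31 | (8, 5) 74 0.39 0.62 | (9, -6) 122 0.13 0.66 | (9, -5) 434 0.1 0.66 | (9, -4) 349 0.1 0.65 | (9, -3) 316 0.1 0.45 | (9, -2) 242 0.1 0.45 | (9, -1) 189 0.11 0.45 | (9, 0) 249 0.1 0.59 | (9, 1) 233 0.1 0.6 | (9, 2) 227 0.1 0.63 | (9, 3) 219 0.1 0.62 | (9, 4) 89 0.1 0.61 | (9, 5) 1 0.6 0.6 |
```

The cap heights identify the bottles: a (0.52, 0.28), b (0.437, 0.098), c (0.429, 0.219), d (0.517, 0.16). The row runs roughly along −y. Next I take close looks over the rack and the tray.

```bash
cat >> h.py <<'E'
from cell import manip,cams
def rv(yaw): # tool down, closing axis y at angle yaw from world x
    a=np.pi/4+yaw/2
    return np.pi*np.array([np.cos(a),np.sin(a),0])
def look(name):
    s=manip.state();c=cams.capture("wrist")
    c["Tw"]=np.eye(4);c["Tw"][:3,:3]=R.from_rotvec(s["tcp_rot"]).as_matrix();c["Tw"][:3,3]=s["tool_pos"]
    c["Tw"]=c["Tw"]@c["T_tool_cam"]
    pickle.dump(c,open(name+".pkl","wb"));cv2.imwrite(f"pics/{name}.png",c["image"]);return c
def plane(c,uv,z):
    """fisheye pixel rays onto the plane at height z"""
    K=c["intrinsics"];o=[]
    for u,v in np.atleast_2d(uv).astype(float):
        x,y=u-K[0,2],v-K[1,2];r=np.hypot(x,y)+1e-9;t=r/K[0,0]
        d=c["Tw"][:3,:3]@np.array([np.sin(t)*x/r,np.sin(t)*y/r,np.cos(t)]);p=c["Tw"][:3,3]
        o.append(p+d*(z-p[2])/d[2])
    return np.array(o)
E
python3 - <<'E'
from h import *
np.set_printoptions(precision=3,suppress=True)
manip.move_pose([.46,-.2,.24],rv(0)); s=manip.state();print(s["clock"],s["joint_pos"],s["tool_pos"])
c=look("w1");print(c["intrinsics"],c["Tw"])
manip.move_linear([.46,.17,.24],rate=.25); s=manip.state();print(s["clock"],s["joint_pos"],s["tool_pos"])
look("w2")
E
```

```text
1.9333 [-0.461 -0.068  1.964 -0.     1.245 -0.46 ] [ 0.46  -0.201  0.24 ]
[[297.319   0.    258.08 ]
 [  0.    297.319 198.199]
 [  0.      0.      1.   ]] [[ 1.    -0.002  0.     0.46 ]
 [-0.002 -0.95  -0.312 -0.119]
 [ 0.001  0.312 -0.95   0.386]
 [ 0.     0.     0.     1.   ]]
3.6167 [ 0.302 -0.091  1.986 -0.     1.247  0.303] [0.46  0.169 0.24 ]
```

View pics/w1.png

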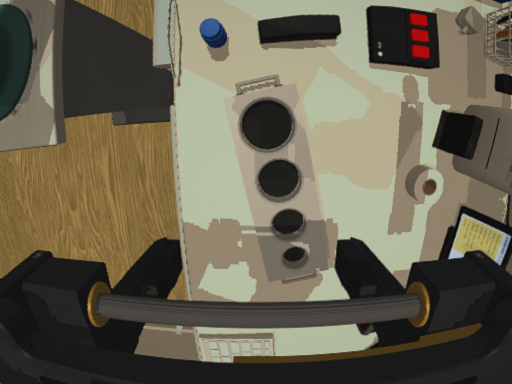

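View pics/w2.png

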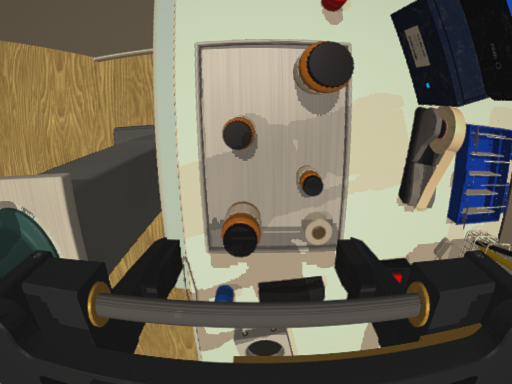

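w1 shows the four wells in the rack at (267,124), (279,179), (288,222) and (294,255), largest to smallest. w2 shows the caps: a (330,65), c (237,133), d (312,184) and b (240,238). The roll is at (318,232), and a red look-alike sits outside the tray at (333,3). d is amber and on the tray, so the choice holds. Next I measure by dark contours.

```bash
python3 - <<'E'
from h import *
np.set_printoptions(precision=4,suppress=True)
def blob(c,seed,z,th):
    g=c["image"].max(2);m=(g<th).astype(np.uint8)
    m=cv2.morphologyEx(m,cv2.MORPH_OPEN,np.ones((3,3),np.uint8))
    n,l=cv2.connectedComponents(m);k=l[seed[1],seed[0]]
    if not k: print("no",g[seed[1],seed[0]]);return np.zeros(2)
    cs,_=cv2.findContours((l==k).astype(np.uint8),cv2.RETR_EXTERNAL,cv2.CHAIN_APPROX_NONE)
    ct=max(cs,key=len);P=plane(c,cv2.convexHull(ct)[:,0],z)[:,:2].astype(np.float32)
    (x,y),r=cv2.minEnclosingCircle(P);cv2.drawContours(c["vis"],[ct],-1,(0,255,0),1)
    e=cv2.fitEllipse(P)
    print(seed,"mec",np.array([x,y,2*r]),"ell",np.r_[e[0],e[1]]);return np.array(e[0])
w1,w2=[pickle.load(open(f"{n}.pkl","rb")) for n in("w1","w2")]
for c in(w1,w2): c["vis"]=c["image"].copy()
W=[blob(w1,s,.030,75) for s in[(267,124),(279,179),(288,222),(294,257)]]
B=[blob(w2,s,z,65) for s,z in[((330,65),.092),((240,240),.082),((237,133),.070),((312,185),.060)]]
W=np.array(W);print(np.diff(W,axis=0),np.linalg.norm(np.diff(W,axis=0),axis=1))
cv2.imwrite("pics/v.png",np.hstack([cv2.resize(w1["vis"][80:290,200:350],None,fx=2.6,fy=2.6),cv2.resize(w2["vis"][20:272,190:370],None,fx=2.16,fy=2.16)[:546]]))
E
```

```text
(267, 124) mec [ 0.4705 -0.1434  0.0613] ell [ 0.4705 -0.1434  0.0595  0.0608]
(279, 179) mec [ 0.4853 -0.2099  0.0509] ell [ 0.4852 -0.2101  0.047   0.0503]
(288, 222) mec [ 0.4976 -0.269   0.0426] ell [ 0.4979 -0.2689  0.0352  0.0416]
(294, 257) mec [ 0.5099 -0.3218  0.0341] ell [ 0.5076 -0.3195  0.0265  0.0347]
(330, 65) mec [0.5303 0.2938 0.049 ] ell [0.5311 0.2929 0.0459 0.0483]
(240, 240) mec [0.439  0.1009 0.0423] ell [0.4391 0.1007 0.0393 0.0423]
(237, 133) mec [0.4379 0.2177 0.0309] ell [0.438  0.2179 0.0297 0.0303]
(312, 185) mec [0.5221 0.1592 0.0248] ell [0.5225 0.1592 0.0229 0.0245]
[[ 0.0146 -0.0667]
 [ 0.0128 -0.0588]
 [ 0.0097 -0.0506]] [0.0683 0.0602 0.0515]Traceback (most recent call last):
  File "<stdin>", line 18, in <module>
    return _nx.concatenate(arrs, 1, dtype=dtype, casting=casting)
           ~~~~~~~~~~~~~~~^^^^^^^^^^^^^^^^^^^^^^^^^^^^^^^^^^^^^^^
ValueError: all the input array dimensions except for the concatenation axis must match exactly, but along dimension 0, the array at index 0 has size 546 and the array at index 1 has size 544
```

```bash
python3 - <<'E'
from h import *
manip.move_linear([.48,-.26,.2],rate=.3);look("w3")
manip.move_linear([.50,-.37,.2],rate=.3);look("w4")
print(manip.state()["clock"])
i3=cv2.imread("pics/w3.png");i4=cv2.imread("pics/w4.png")
cv2.imwrite("pics/w34.png",np.hstack([i3[:300,60:460],i4[:300,60:460]]))
E
```

```text
5.8833
```

View pics/w34.png

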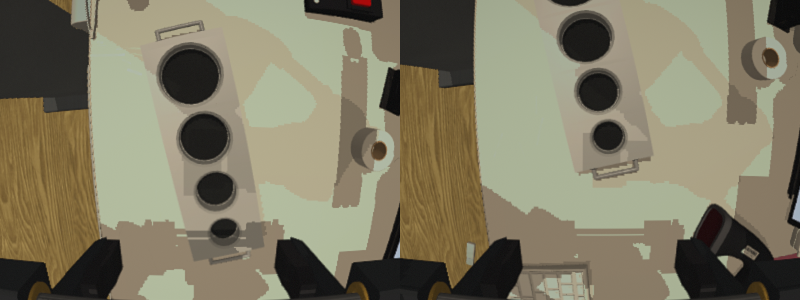

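w3/w4 show that the wells' dark discs are their floors (z = 8 mm) with grey walls around them: a (251,75) and b (264,137) in w3, c (258,91) and d (268,136) in w4.

```bash
python3 - <<'E'
from h import *
np.set_printoptions(precision=4,suppress=True)
def blob(c,seed,z,th=60):
    m=(c["image"].max(2)<th).astype(np.uint8)
    n,l=cv2.connectedComponents(m);k=l[seed[1],seed[0]]
    if not k: print("no",c["image"][seed[1],seed[0]]);return
    cs,_=cv2.findContours((l==k).astype(np.uint8),cv2.RETR_EXTERNAL,cv2.CHAIN_APPROX_NONE)
    P=plane(c,max(cs,key=len)[:,0],z)[:,:2].astype(np.float32);e=cv2.fitEllipse(P)
    print(seed,np.r_[cv2.minEnclosingCircle(P)[0]],np.r_[e[0],e[1]])
w={n:pickle.load(open(n+".pkl","rb")) for n in("w3","w4")}
for n,s in[("w3",(251,75)),("w3",(264,137)),("w4",(245,38)),("w3",(275,187)),("w4",(258,91)),("w4",(268,136))]: blob(w[n],s,.008)
E
```

```text
(251, 75) [ 0.4707 -0.1449] [ 0.4708 -0.145   0.0621  0.0621]
(264, 137) [ 0.4866 -0.2144] [ 0.4864 -0.2144  0.052   0.0523]
(245, 38) [ 0.4857 -0.2103] [ 0.4859 -0.2115  0.0542  0.0542]
(275, 187) [ 0.5001 -0.2743] [ 0.5001 -0.2755  0.0377  0.042 ]
(258, 91) [ 0.5    -0.2736] [ 0.4998 -0.2738  0.0418  0.0422]
(268, 136) [ 0.5109 -0.3235] [ 0.511  -0.3239  0.0315  0.0322]
```

```bash
cat >> h.py <<'E'
YAW=.22
#        bottle x,y      well x,y        dia  grasp height
J=dict(a=(.5306,.2935, .4708,-.1450, .058,.052),
       b=(.4390,.0997, .4862,-.2132, .048,.048),
       c=(.4380,.2175, .4999,-.2740, .038,.046),
       d=(.5223,.1587, .5110,-.3240, .028,.046))
def rep(t):
    s=manip.state();print(t,round(s["clock"],1),"tcp",s["tool_pos"].round(4),"F",s["contact_force"].round(1),"w",round(s["gripper_width"],4),"g",round(s["grasp_force"],1))
    return s
def pick(k):
    x,y,_,_,d,h=J[k];z=.002+h-.019;ro=rv(YAW)
    manip.set_gripper(min(.088,d+.030),25)
    manip.move_linear([x,y,.16],rate=.3,rot=ro)
    manip.move_linear([x,y,z],rate=.12);rep("down")
    manip.set_gripper(d-.01,25);rep("grip")
    manip.move_linear([x,y,.11+h-.019],rate=.12);rep("lift")
def place(k):
    _,_,x,y,d,h=J[k];o=h-.019
    manip.move_linear([x,y,.11+o],rate=.22,rot=rv(YAW))
    manip.move_linear([x,y,.036+o],rate=.1);f0=rep("over")["contact_force"]
    for z in(.029,.022,.015,.0095):
        manip.move_linear([x,y,z+o],rate=.04);s=rep("z %.4f"%z)
        if np.linalg.norm(s["contact_force"]-f0)>6 and z>.01: print("CONTACT");return False
    return True
def release(k):
    _,_,x,y,d,h=J[k]
    manip.set_gripper(min(.088,d+.024),25);rep("open")
    manip.move_linear([x,y,.16],rate=.15)
E
python3 - <<'E'
from h import *
pick("a")
if place("a"): release("a");look("p1")
E
```

```text
down 9.7 tcp [0.5314 0.2939 0.036 ] F [-0.7 -0.6 -0.2] w 0.0878 g 0.0
grip 10.2 tcp [0.531  0.2937 0.0354] F [ 0.4 -0.5  1.7] w 0.057 g 25.0
lift 11.3 tcp [0.5298 0.2931 0.1419] F [-0.1  0.3 -1.5] w 0.0571 g 25.0
over 14.3 tcp [ 0.4714 -0.1452  0.0695] F [ 0.8 -0.2 -2.6] w 0.0568 g 25.0
z 0.0290 14.7 tcp [ 0.4707 -0.145   0.0619] F [ 0.4 -0.1 -1.8] w 0.057 g 25.0
z 0.0220 15.0 tcp [ 0.4704 -0.1449  0.0545] F [ 0.1 -1.  -2. ] w 0.0571 g 25.0
z 0.0150 15.3 tcp [ 0.4704 -0.1449  0.0475] F [ 0.5 -0.6 -1.6] w 0.0571 g 25.0
z 0.0095 15.6 tcp [ 0.4705 -0.1449  0.0421] F [-0.2  0.1 -0.8] w 0.0571 g 25.0
open 16.1 tcp [ 0.4709 -0.1451  0.0426] F [ 0.5 -0.4  0.5] w 0.0822 g 0.0
```

```bash
python3 - <<'E'
from h import *
for k in "bcd":
    pick(k)
    w=manip.state()["gripper_width"]
    if abs(w-J[k][4])>.004: print("bad width");break
    if not place(k): break
    release(k)
else:
    manip.move_linear([.50,-.33,.22],rate=.2);look("p2")
    manip.move_linear([.40,-.38,.24],rate=.2)
    cv2.imwrite("pics/s2.png",cams.capture("side")["image"][130:280,170:420].repeat(3,0).repeat(3,1))
rep("end")
E
```

```text
down 19.6 tcp [0.4398 0.0998 0.0317] F [-0.2 -0.6  0.5] w 0.0778 g 0.0
grip 20.1 tcp [0.4391 0.0998 0.0313] F [-1.2 -0.1  2.2] w 0.0476 g 25.0
lift 21.2 tcp [0.4383 0.0996 0.1381] F [-0.2  0.  -0.4] w 0.0474 g 25.0
over 23.7 tcp [ 0.4867 -0.2134  0.0655] F [ 0.6 -0.1 -1.2] w 0.0472 g 25.0
z 0.0290 24.0 tcp [ 0.486  -0.2132  0.0579] F [ 0.4 -0.6 -1.4] w 0.0472 g 25.0
z 0.0220 24.3 tcp [ 0.4858 -0.213   0.0505] F [-0.2  0.4 -1.7] w 0.0471 g 25.0
z 0.0150 24.7 tcp [ 0.4858 -0.213   0.0435] F [-0.3 -0.3 -1.2] w 0.0474 g 25.0
z 0.0095 24.9 tcp [ 0.4859 -0.213   0.0381] F [-0.   0.4 -1.2] w 0.0473 g 25.0
open 25.5 tcp [ 0.4863 -0.2133  0.0386] F [-0.5  0.3  0.6] w 0.0718 g 0.0
down 29.6 tcp [0.4388 0.2178 0.0298] F [0.1 0.4 0.4] w 0.068 g 0.0
grip 30.1 tcp [0.4381 0.2176 0.0293] F [-0.8 -0.4  3.1] w 0.0371 g 25.0
lift 31.2 tcp [0.4373 0.2172 0.1361] F [ 0.1 -0.1 -0.2] w 0.037 g 25.0
over 34.5 tcp [ 0.5004 -0.2743  0.0635] F [ 0.1 -0.1 -0.6] w 0.0374 g 25.0
z 0.0290 34.8 tcp [ 0.4998 -0.2739  0.0559] F [-0.2  0.5 -1.5] w 0.0367 g 25.0
z 0.0220 35.1 tcp [ 0.4995 -0.2738  0.0485] F [-0.2 -0.3
[... 299 characters left out ...]
  0.2] w 0.0579 g 0.0
grip 40.9 tcp [0.5225 0.1588 0.0292] F [-0.6  0.9  1.6] w 0.0267 g 25.0
lift 42.0 tcp [0.5215 0.1585 0.1361] F [ 0.2  0.7 -0.2] w 0.0268 g 25.0
over 45.2 tcp [ 0.5115 -0.3243  0.0635] F [-0.  -0.3 -0.4] w 0.0271 g 25.0
z 0.0290 45.5 tcp [ 0.5109 -0.3239  0.0559] F [-0.6 -0.6  0.1] w 0.0271 g 25.0
z 0.0220 45.9 tcp [ 0.5106 -0.3237  0.0485] F [ 0.2 -0.2 -0.2] w 0.0269 g 25.0
z 0.0150 46.2 tcp [ 0.5107 -0.3238  0.0415] F [ 0.   0.7 -0.7] w 0.0269 g 25.0
z 0.0095 46.5 tcp [ 0.5107 -0.3238  0.0361] F [-0.3 -0.   0.1] w 0.0267 g 25.0
open 47.0 tcp [ 0.5111 -0.324   0.0366] F [ 0.8 -0.3  0.8] w 0.0519 g 0.0
end 49.3 tcp [ 0.4004 -0.3795  0.2393] F [0.7 0.1 0.5] w 0.0519 g 0.0
```

View pics/p2.png

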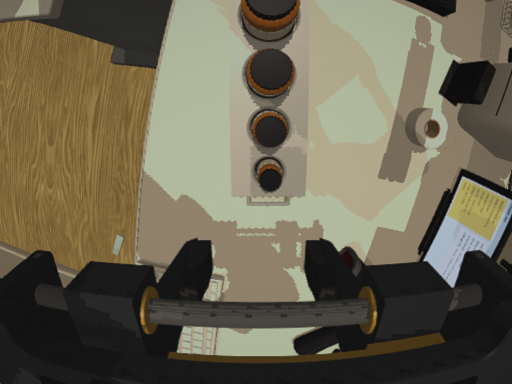

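View pics/s2.png

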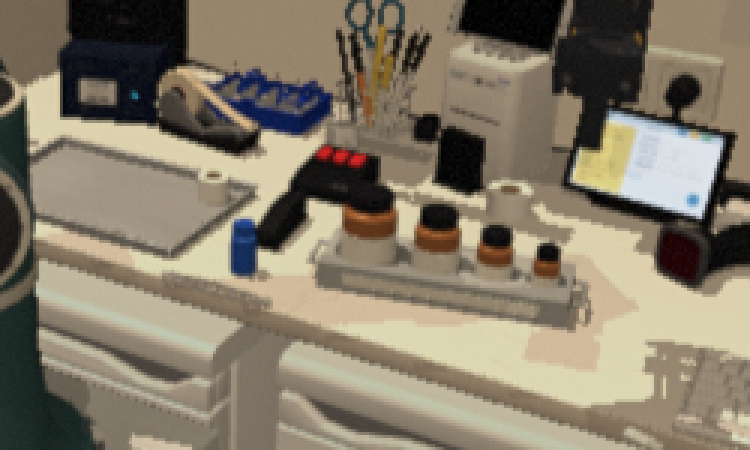

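Both views show all four bottles upright in the rack in order of size, with caps in p2 at (268,10), (269,70), (270,130) and (269,179). In the side crop the roll is still on the tray at (213,188), and the stapler (283,218) and blue look-alike (243,248) look undisturbed.

```bash
python3 -c "
from cell import order
print(order.close_job())"
```

```text
the job is handed in; nothing more can be done
None
```

The job is handed in at about 49 s on the robot's clock: all four amber bottles stand upright in their own wells, largest to smallest, and in the last images the stapler, label roll and blue look-alike looked undisturbed (the red one was out of view).

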